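# Build the sieve stack on the feed shaker

## Task

Load the sieve shaker for grading the nestlings' crumb feed: build the sieves up on its receiver pan one at a time, the finest mesh at the bottom, then the medium, then the coarsest, each lowered squarely home in the one below, and close the stack with the knobbed cover. Leave the cup of mash, the glass jar and the dropper bottle standing where they are.

Things in the scene. Friction and masses are not known exactly. Their poses are not given: they have to be found in the camera images.
- pan_rim (a point): Target: centre of the top rim of the steel receiver pan, an open round cup (60 mm outside, 56 mm inside, 19 mm deep) fixed on the sieve shaker, a low grey box (136 x 112 mm, 36 mm high) with a black dial and a rocker switch in front, which does not move. The rim is 62 mm above the bench. z up, x to the shaker's back. Any sieve's skirt drops into pan or sieve with 2 mm play until its shoulder lies on the rim.
- fine_sieve_mid (a point): Finest sieve, the lowest: 34 mm high; wires 2 mm apart, floor looks almost closed. Steel tube frame 60 mm outside, 56 mm inside, open at the top; its lowest 8 mm is a skirt of 52 mm, tapered to 47 at the foot, then a flat shoulder. Grip across the frame near its rim: fingers below the shoulder would meet the frame beneath. 60-120 g. Point: on the axis, 17 mm above its foot; seated, 9 mm above the pan's rim.
- medium_sieve_mid (a point): Medium sieve: as the finest, with the same diameters, skirt and shoulder, but 42 mm high and with wires 5 mm apart. Stands on the bench on its skirt, 60-120 g. Point: on the axis, half-way up, 21 mm above its foot, z up, turned anyhow; seated in the finest sieve, 30 mm above the finest sieve's point.
- coarse_sieve_mid (a point): Coarsest sieve, the tallest: as the finest, with the same diameters, skirt and shoulder, but 52 mm high and with wires 10 mm apart, large open squares. Stands on the bench on its skirt, 60-120 g. Point: on the axis, half-way up, 26 mm above its foot, z up, turned anyhow; seated in the medium sieve, 39 mm above the medium sieve's point.
- cover_knob (a point): Cover: closed steel disc of 60 mm with the same 8 mm skirt as the sieves, and a black round knob, 22 mm wide, to grip from above. Above its foot: disc's top 13 mm at the edge and 15 mm at the knob, knob 22 mm wide from 25 to 40 mm, its top 43 mm. Stands on its skirt, 55-110 g. Point: on the axis in the knob, 33 mm above the foot, z up; seated in the coarsest sieve, 51 mm above that sieve's point.
- feed_cup_mid (a point): Small clear open cup with yellow mash, 42 mm in diameter, 38 mm high, standing loose on the bench: leave it alone. This point: its middle, 19 mm up.
- jar_mid (a point): Small open glass jar, 62 mm in diameter, 60 mm high, standing loose on the bench: leave it alone. This point: its middle, 30 mm up.
- drops_mid (a point): Brown dropper bottle with a black rubber teat, 33 mm in diameter, 102 mm high, standing loose on the bench: leave it alone. This point: its middle, 51 mm up.
- glass_door_top (a point): Beware: the brooder's glass door stands open at the right, fixed and solid. An upright pane 6 mm thick, from x 0.16, y -0.15 to x 0.59, y -0.47, from 66 to 455 mm above the bench. Point: middle of its top edge. The arm may start beyond it: lift the gripper over it. A wire shelf hangs 0.73 m above the bench from x 0.61 back.
Things that resemble listed ones, but are neither listed nor needed, are in the scene too. Leave any red look-alike of the part that bears coarse_sieve_mid alone.

How it is judged (in metres and radians):
On the way, in this order (a step that is already met when the one before it is completed fails the run):
1. the fine sieve is seated on the receiver pan (horizontal distance between fine_sieve_mid and pan_rim below 0.004 m and z of fine_sieve_mid in the frame of pan_rim between 0.006 and 0.012 m and angle between fine_sieve_mid's own z axis and vertical below 0.06 rad), for 0.2 s.
2. the medium sieve is seated in the fine sieve, which is seated on the pan (all of step 1 and horizontal distance between medium_sieve_mid and fine_sieve_mid below 0.004 m and z of medium_sieve_mid in the frame of fine_sieve_mid between 0.027 and 0.033 m and angle between medium_sieve_mid's own z axis and vertical below 0.06 rad), for 0.2 s.
3. the coarse sieve is seated in the medium sieve, with those below seated (all of step 2 and horizontal distance between coarse_sieve_mid and medium_sieve_mid below 0.004 m and z of coarse_sieve_mid in the frame of medium_sieve_mid between 0.036 and 0.042 m and angle between coarse_sieve_mid's own z axis and vertical below 0.06 rad), for 0.2 s.
At the end, for the whole second after the job is handed in: From the pan up, fine sieve, medium sieve, coarse sieve and cover are each seated in the one below: centres within 4 mm of each other sideways, mid points at their seated heights within 3 mm, each upright within 0.06 rad; all still and let go (all of step 3 and horizontal distance between cover_knob and coarse_sieve_mid below 0.004 m and z of cover_knob in the frame of coarse_sieve_mid between 0.048 and 0.054 m and angle between cover_knob's own z axis and vertical below 0.06 rad); the robot touches nothing.
It fails at once if the cup of mash is knocked over or shifted by more than 25 mm (distance of feed_cup_mid from where it was at the start of the episode above 0.025 m or angle between feed_cup_mid's own z axis and vertical above 0.3 rad).
It fails at once if the glass jar is knocked over or shifted by more than 25 mm (distance of jar_mid from where it was at the start of the episode above 0.025 m or angle between jar_mid's own z axis and vertical above 0.3 rad).
It fails at once if the dropper bottle is knocked over or shifted by more than 25 mm (distance of drops_mid from where it was at the start of the episode above 0.025 m or angle between drops_mid's own z axis and vertical above 0.3 rad).
It also fails if it takes over 106 s, if anything falls off the work surface, if the arm or the gripper's body presses on something with over 40 N, if the wrist force passes 120 N, or if a joint passes its speed limit or range.

## Robot

A 6-joint arm with a two-finger parallel gripper is mounted at the origin on a cart in front of the work surface, level with it; the furniture and walls round the work are solid. World frame = base frame: x ahead of the robot, y to its left, z up, the work surface at z = 0. Lengths are in m, angles in degrees, forces in N, time in s.
With the tool pointing down it reaches from about 0.4 to 0.825 m from the base axis. Payload 7 kg.
Tool frame: the origin (TCP) lies at the centre of the arm's flange, where the gripper is bolted on; the fingertips stand 178 mm ahead of it and the grasp point (between the pads) lies 159 mm ahead of it (ctrl.hold_point_z is the distance from the TCP to the grasp point, in m); z points along the fingers, y is the line along which they close (so a half turn about z gives the same grasp; the last joint's range is limited). The gripper opens to 88 mm and grips with 3 to 60 N. Pads are 19 mm wide; open, the fingers measure 130 mm over their backs; the gripper's body (78 mm by 193 mm) begins 47 mm behind the grasp point.
Start: joints at [90.017, 20.546, 0.682, 0, -70.136, -16.507], TCP at [0.192, 0.647, 0.405] pointing down, gripper open.
Joint ranges: [-176.03, 176.03], [-82.01, 121.73], [-58.28, 71.71], [-173.87, 95.51], [-174.79, -0.11], [-173.66, 173.66]. Speed limits (degrees/s): [136.94, 136.94, 172.46, 180, 180, 180].

## Interface

Orientations are given as [roll, pitch, yaw] about the fixed x, y, z axes, in that order (R = Rz(yaw) Ry(pitch) Rx(roll)).
In Python, from plant import ctrl gives the robot as it stands.
- The arm moves only by the shell command python3 -m inch 'ROWS'. ROWS is JSON, one flat list of numbers, 7 for each row, row after row: the closure, from 0 (fully open) to 1 (shut), then the shift along the tool's x, y, z in mm, then the turn, a rotation vector about the tool's x, y, z in degrees. In form: [hand, x, y, z, wx, wy, wz, hand, x, y, z, wx, wy, wz, ...]. A call has 1 to 5 rows; each row is the pose to reach, as a shift and turn from the pose commanded when the call began, along the tool's axes at that moment; what a row does not reach only later rows make up. A row lasts 1/10 s, in which the tool goes at most 50 mm and 8.59 degrees, less where a joint would pass 70% of its speed; a pose out of reach is approached as far as the arm can. A call with a gripper value outside its range is refused whole. The fingers move at their own pace and stop on an object; the grip force is fixed at half the most. Time passes only in rows, so rows that repeat a pose let the fingers close. It gives the time, the measured TCP pose, the force, the opening and the grip force at its end, in the units of the state.
- ctrl.get_obs(): the state, without advancing time (a new reading comes with each control period).
- ctrl.snapshot(name): name is "scene" or "top"; returns a dict with "frame" (480x640x3 uint8, red, green, blue), "K" (3x3 intrinsics, pixels), "R" (3x3) and "t" (3): a world point X has camera coordinates R X + t. Camera axes: x right, y down, z forward; pixel columns grow to the right and rows downward; lengths in m; the calibration is good to about 2 mm. A picture is of the moment at which its call begins. There is no depth.
- ctrl.close_job(): hands the job in; it is judged then, once.
Trained networks look in a picture, given as the dict that the camera call returned (one of the last four; its "shot" number tells which), for a name from the list of things; names that differ only in an ending like _2 or _b are one class to them, and where a whole thing is asked for, a point or a joint stands for the part that bears it (a point fixed in the world has none). Each returns a list of dicts, best first, with "p" (0 to 1); they miss things now and then, are a little off and sometimes report something else, mostly with a low value. They report only what shows in the picture. A call takes as long as a camera call. They do not tell look-alikes from the thing itself.
- ctrl.recognise(picture, thing): "location" ([x, y, z] in m, in world coordinates, good to about 4 mm: the middle of the surface that is visible of it).
- ctrl.trace(picture, thing): "pixels" (480x640 bool, what is visible of it).
- ctrl.mark_of(picture, thing): "location" ([x, y, z] in m, in world coordinates, good to about 4 mm: a listed point, or the origin of a listed thing).
The state is a dict: "clock": time; "joint_pos": joint angles; "qvel": joint speeds; "tau": joint torques, N m; "tool_pos": TCP position; "orientation": TCP orientation; "force": force on the tool from outside, world axes, zero at the start; "moment": the same for the moment, N m; "opening": finger opening in m; "gripper_force": force on a finger pad.
Only numpy, scipy, OpenCV 4.12 (cv2) and the standard library are available. Lean on these libraries where they do the work, as an engineer would, in place of code of your own. Each camera call takes 0.05 s, during which the arm holds its last target. There are 200 camera calls.

## Working session

There is one attempt and no reset: what is moved stays moved. The work goes in short steps, Python scripts to look and compute and a shell command to move; the robot and the scene stay as the last step left them, time stands still between calls to the robot, and variables do not carry over. Pictures are saved under pics/ and viewed, at most 14 in all, crops included, and the job is handed in when it is done.

```bash
mkdir -p pics; ls; python3 - <<'E'
from plant import ctrl
import cv2
for n in ("scene","top"):
    s=ctrl.snapshot(n); cv2.imwrite(f"pics/{n}0.png",s["frame"][:,:,::-1])
    print(n,s["K"].tolist(),s["R"].tolist(),s["t"].tolist())
    for th in ["pan_rim","fine_sieve_mid","medium_sieve_mid","coarse_sieve_mid","cover_knob","feed_cup_mid","jar_mid","drops_mid"]:
        for d in ctrl.mark_of(s,th): print(th,d["location"],round(d["p"],2))
print(ctrl.get_obs())
E
```

```text
pics
scene [[467.4445119063044, 0.0, 326.4489841282922], [0.0, 467.4445119063044, 241.98251016982593], [0.0, 0.0, 1.0]] [[-0.9291066049512071, -0.3695725518722242, -0.01330584603449459], [-0.19844019302394394, 0.5285947908356131, -0.8253538858538647], [0.31206154269416375, -0.7642013321135384, -0.5644589600380454]] [0.5382999616180923, 0.36183825391910385, 1.059330396525713]
pan_rim [0.6132, 0.1248, 0.0584] 0.67
fine_sieve_mid [0.6149, 0.283, 0.0188] 0.95
medium_sieve_mid [0.5028, -0.1192, 0.0205] 0.96
coarse_sieve_mid [0.6414, -0.1591, 0.0249] 0.78
coarse_sieve_mid [0.6034, -0.0459, 0.0228] 0.67
coarse_sieve_mid [0.7289, -0.34, 0.0255] 0.66
cover_knob [0.4905, 0.3233, 0.0343] 0.7
feed_cup_mid [0.4586, 0.1576, 0.0183] 0.67
jar_mid [0.7537, -0.0995, 0.0333] 0.57
drops_mid [0.5809, -0.286, 0.049] 0.7
top [[515.1778535693537, 0.0, 322.2934477604596], [0.0, 515.1778535693537, 246.33549321095862], [0.0, 0.0, 1.0]] [[0.004941234142224549, -0.9999821730815778, 0.0033522714981804214], [-0.9482918939880967, -0.005749669705219534, -0.31734748320216727], [0.3173611003283494, -0.0016108436692242
[... 576 characters left out ...]
0.581, -0.2861, 0.05] 0.43
{'clock': 0.9, 'joint_pos': array([ 9.00186995e+01,  2.05433883e+01,  6.83517611e-01, -1.22198626e-04,
       -7.01332439e+01, -1.65069917e+01]), 'qvel': array([ 0.00033623,  0.0162038 , -0.00815126,  0.04752854,  0.04258424,
        0.06935696]), 'tau': array([-1.80749423e-03, -5.82355142e+01,  2.93302542e+01,  7.00296164e+00,
        1.24059938e-02, -1.66836435e-05]), 'tool_pos': array([0.19158837, 0.64722586, 0.40470629]), 'orientation': array([-1.79993431e+02,  2.06654663e-03, -1.64883335e+01]), 'force': array([ 0.92256971,  0.05689739, -0.62970518]), 'moment': array([ 0.04665063, -0.02708914, -0.00510207]), 'gripper_force': 0.0, 'opening': 0.08741345476485024}
```

View pictures.

View pics/scene0.png

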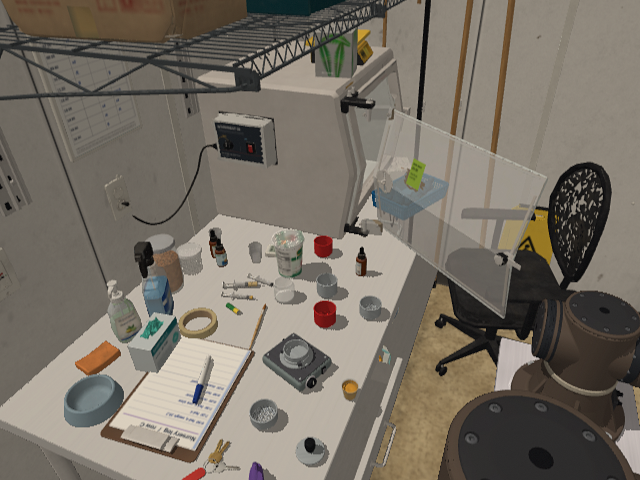

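View pics/top0.png

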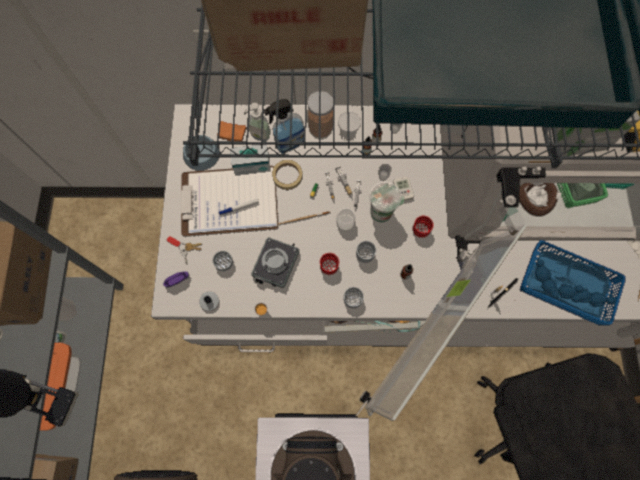

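```bash
python3 - <<'E'
import cv2,numpy as np
s=cv2.imread("pics/scene0.png");t=cv2.imread("pics/top0.png")
def c(im,x,y,r=26): return cv2.resize(im[y-r:y+r,x-r:x+r],(260,260),interpolation=cv2.INTER_CUBIC)
cv2.imwrite("pics/crop1.png",np.vstack([np.hstack([c(s,264,414),c(s,370,307),c(s,327,286)]),np.hstack([c(t,223,262),c(t,354,298),c(t,366,252)])]))
E
```

```text
(no output)
```

View pics/crop1.png

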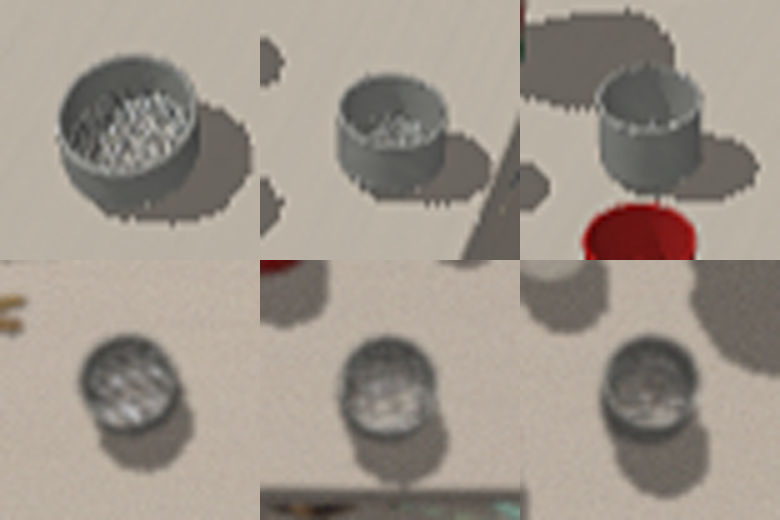

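```bash
cat > h.py <<'E'
import numpy as np,cv2
from scipy.optimize import least_squares
from plant import ctrl
A=np.linspace(0,2*np.pi,72,endpoint=False)
def proj(s,P):
    c=P@np.array(s["R"]).T+np.array(s["t"]); p=c@np.array(s["K"]).T
    return p[:,:2]/p[:,2:]
def ring(x,y,r,z): return np.c_[x+r*np.cos(A),y+r*np.sin(A),0*A+z]
def cyl(x,y,rings): return np.vstack([ring(x,y,r,z) for r,z in rings])
def S(h): return [(.0235,0),(.026,.008),(.03,.008),(.03,h)]
COV=[(.0235,0),(.03,.008),(.03,.013),(.011,.025),(.011,.040),(.009,.043)]
def sil(s,x,y,rings,z0=0):
    im=np.zeros((960*2,640*4),np.uint8)
    hull=cv2.convexHull((proj(s,cyl(x,y,rings)+[0,0,z0])).astype(np.float32))[:,0]
    m=cv2.moments(hull); return np.array([m["m10"],m["m01"]])/m["m00"],m["m00"]
def fit(s,mask,rings,x0,z0=0):
    v,u=np.nonzero(mask); c=np.array([u.mean(),v.mean()])
    r=least_squares(lambda p:sil(s,p[0],p[1],rings,z0)[0]-c,x0,x_scale=.01,diff_step=1e-3)
    return r.x,mask.sum()/sil(s,*r.x,rings,z0)[1]
def yawx(): 
    y=np.radians(ctrl.get_obs()["orientation"][2]); return np.array([[np.cos(y),np.sin(y)],[np.sin(y),-np.cos(y)]])
def go(x,y,zg):
    "shift in mm along tool axes to bring grasp point to x,y,zg"
    o=ctrl.get_obs(); d=np.array([x,y])-o["tool_pos"][:2]
    return np.round(np.r_[yawx()@d,o["tool_pos"][2]-.159-zg]*1000,1)
E
python3 - <<'E'
from h import *
O={"fine_sieve_mid":(S(.034),(.617,.284)),"medium_sieve_mid":(S(.042),(.499,-.118)),"coarse_sieve_mid":(S(.052),(.645,-.159)),"cover_knob":(COV,(.489,.321)),
"drops_mid":([(.0165,0),(.0165,.06),(.006,.102)],(.581,-.286))}
for n in("scene","top"):
    s=ctrl.snapshot(n)
    for k,(rg,x0) in O.items():
        for d in ctrl.trace(s,k):
            m=d["pixels"]; v,u=np.nonzero(m)
            if np.hypot(*(sil(s,*x0,rg)[0]-[u.mean(),v.mean()]))<12:
                x,a=fit(s,m,rg,x0); print(n,k,x.round(4),"area ratio",round(a,2),round(d["p"],2))
    for d in ctrl.mark_of(s,"pan_rim")[:1]: print("pan",d["location"],proj(s,np.array([d["location"]])))
    # pan rim ellipse overlay
    im=s["frame"][:,:,::-1].copy()
    c=proj(s,np.array([[.6135,.1237,.062]]))[0].astype(int);r=35
    big=cv2.resize(im[c[1]-r:c[1]+r,c[0]-r:c[0]+r],(560,560),interpolation=cv2.INTER_CUBIC)
    for p in (proj(s,ring(.6135,.1237,.03,.062))-c+r+.5)*8: cv2.circle(big,tuple(p.astype(int)),1,(0,0,255),-1)
    cv2.imwrite(f"pics/pan_{n}.png",big)
    # bucket base/top rays
    K,R,t=map(np.array,(s["K"],s["R"],s["t"])); 
    px={"scene":[(289,276),(275,238),(303,238)],"top":[(384,218),(370,190),(398,195)]}[n]
    for p in px:
        dd=R.T@np.linalg.solve(K,[*p,1]);cc=-R.T@t
        print(p,[(cc+dd*(z-cc[2])/dd[2])[:2].round(3).tolist() for z in(0,.1)])
a=cv2.imread("pics/pan_scene.png");b=cv2.imread("pics/pan_top.png")
cv2.imwrite("pics/pan.png",cv2.resize(np.hstack([a,b]),(800,400)))
E
```

```text
scene fine_sieve_mid [0.6135 0.2852] area ratio 1.04 0.73
scene medium_sieve_mid [ 0.4975 -0.1207] area ratio 0.97 0.68
scene coarse_sieve_mid [ 0.6431 -0.1617] area ratio 0.98 0.73
scene cover_knob [0.4872 0.321 ] area ratio 0.91 0.6
scene drops_mid [ 0.5764 -0.2816] area ratio 0.9 0.66
(289, 276) [[0.781, -0.192], [0.721, -0.08]]
(275, 238) [[0.918, -0.366], [0.843, -0.235]]
(303, 238) [[0.826, -0.4], [0.762, -0.266]]
top fine_sieve_mid [0.6151 0.288 ] area ratio 0.78 0.83
top medium_sieve_mid [ 0.5051 -0.1221] area ratio 0.7 0.52
top coarse_sieve_mid [ 0.647  -0.1618] area ratio 0.73 0.78
top cover_knob [0.4877 0.3216] area ratio 0.97 0.86
top drops_mid [ 0.5783 -0.2864] area ratio 1.0 0.61
pan [0.5786, -0.2834, 0.0546] [[406.76973793 269.59532797]]
(384, 218) [[0.769, -0.227], [0.729, -0.214]]
(370, 190) [[0.869, -0.183], [0.822, -0.173]]
(398, 195) [[0.851, -0.276], [0.806, -0.26]]
```

View pics/pan.png

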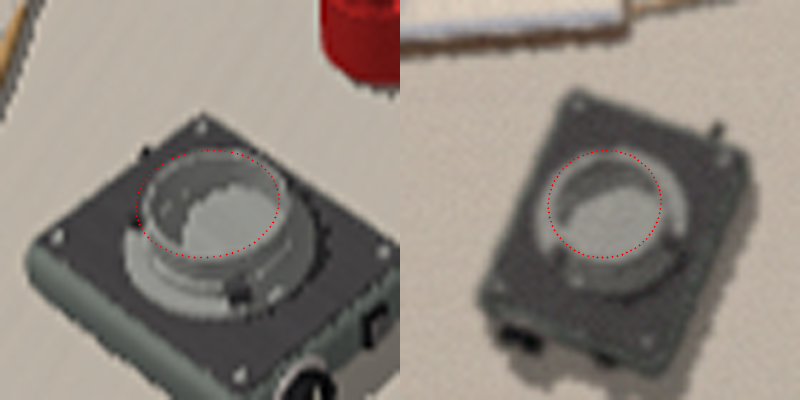

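```bash
python3 -m inch '[0,45,20,0,0,0,-8.5, 0,90,40,0,0,0,-17, 0,135,60,0,0,0,-25.5, 0,180,80,0,0,0,-34, 0,225,100,0,0,0,-42.5]'; python3 -c "
from h import *
print(go(.615,.2848,.12),ctrl.get_obs()['orientation'],ctrl.get_obs()['joint_pos'])"
```

```text
clock: 2.1
tool_pos: [0.3789, 0.4871, 0.4049]
orientation: [-180.0, -0.0, 26.1]
force: [-0.4, 0.8, 0.9]
opening: 0.0877
gripper_force: 0.0
[123.  285.5 125.9] [-1.79982558e+02 -2.44710063e-02  2.60985095e+01] [ 7.02289967e+01  1.51299101e+01 -7.00432885e+00  4.88087770e-03
 -6.78360524e+01  4.58676764e+01]
```

```bash
python3 -m inch '[0,18,42,16,0,0,0, 0,36,84,32,0,0,0, 0,54,126,48,0,0,0, 0,72,168,64,0,0,0, 0,90,210,80,0,0,0]' >/dev/null; python3 -m inch '[0,16,38,23,0,0,0, 0,33,75,46,0,0,0, 0,33,75,46,0,0,0, 0,33,75,46,0,0,0]';  python3 - <<'E'
from h import *
print(go(.615,.2848,.032))
s=ctrl.snapshot("scene"); im=s["frame"][:,:,::-1]
o=ctrl.get_obs()["tool_pos"]; c=proj(s,np.array([[o[0],o[1],.08]]))[0].astype(int)
cv2.imwrite("pics/g1.png",cv2.resize(im[c[1]-60:c[1]+60,c[0]-60:c[0]+60],(480,480),interpolation=cv2.INTER_CUBIC))
E
```

```text
clock: 3.0
tool_pos: [0.6129, 0.2841, 0.2775]
orientation: [180.0, 0.1, 25.6]
force: [-1.2, 0.2, 0.6]
opening: 0.0876
gripper_force: 0.0
[ 2.2  0.2 86.5]
```

View pics/g1.png

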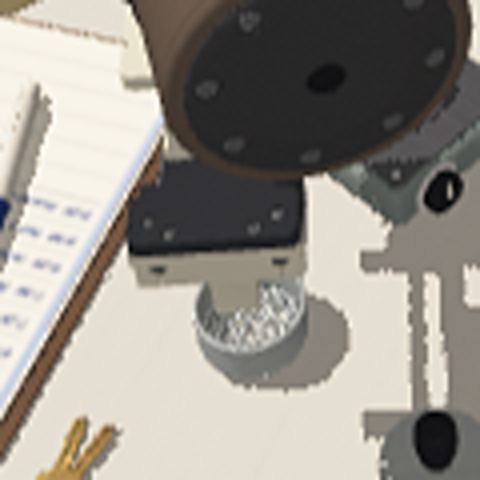

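```bash
python3 -m inch '[0,2,0,40,0,0,0, 0,2,0,75,0,0,0, 0,2,0,86,0,0,0, 0,2,0,86,0,0,0, 0.2,2,0,86,0,0,0]'; python3 -m inch '[0.5,0,0,0,0,0,0, 1,0,0,0,0,0,0, 1,0,0,0,0,0,0, 1,0,0,0,0,0,0, 1,0,0,0,0,0,0]'; python3 -m inch '[1,0,0,0,0,0,0, 1,0,0,0,0,0,0]'
```

```text
clock: 3.55
tool_pos: [0.6145, 0.2872, 0.1946]
orientation: [-180.0, -0.1, 25.8]
force: [-0.5, 0.2, -0.1]
opening: 0.0837
gripper_force: 0.0
clock: 4.05
tool_pos: [0.6144, 0.2863, 0.1938]
orientation: [-180.0, -0.1, 25.7]
force: [-2.3, 0.6, 6.1]
opening: 0.0592
gripper_force: 30.0
clock: 4.25
tool_pos: [0.6144, 0.2863, 0.1938]
orientation: [-180.0, -0.1, 25.7]
force: [-2.1, 0.0, 6.7]
opening: 0.0597
gripper_force: 30.0
```

```bash
python3 -m inch '[0,0,0,0,0,0,0, 0,0,0,0,0,0,0, 0,0,0,0,0,0,0, 0,0,0,3,0,0,8, 0,0,0,3,0,0,16]'; python3 -m inch '[0,0,0,0,0,0,8.5, 0,0,0,0,0,0,17, 0,0,0,0,0,0,25, 0,0,0,0,0,0,33, 0,0,0,0,0,0,41]';python3 -m inch '[0,0,0,0,0,0,8.5, 0,0,0,0,0,0,17, 0,0,0,0,0,0,25, 0,0,0,0,0,0,33, 0,0,0,0,0,0,33]';python3 -m inch '[0.5,0,0,0,0,0,0, 1,0,0,0,0,0,0, 1,0,0,0,0,0,0, 1,0,0,0,0,0,0, 1,0,0,0,0,0,0]'; python3 -m inch '[1,0,0,0,0,0,0, 1,0,0,0,0,0,0]'
```

```text
clock: 4.75
tool_pos: [0.6139, 0.2859, 0.189]
orientation: [180.0, 0.0, 9.4]
force: [0.4, 0.2, 0.1]
opening: 0.087
gripper_force: 0.0
clock: 5.25
tool_pos: [0.6141, 0.286, 0.1893]
orientation: [180.0, 0.0, -31.6]
force: [-0.1, 0.0, -0.9]
opening: 0.0874
gripper_force: 0.0
clock: 5.75
tool_pos: [0.614, 0.2859, 0.1894]
orientation: [180.0, -0.0, -64.4]
force: [-0.6, 0.1, 0.0]
opening: 0.0875
gripper_force: 0.0
clock: 6.25
tool_pos: [0.6141, 0.2861, 0.1897]
orientation: [-180.0, -0.0, -64.2]
force: [-0.4, 0.2, -0.4]
opening: 0.0593
gripper_force: 30.0
clock: 6.45
tool_pos: [0.6141, 0.2861, 0.1897]
orientation: [-180.0, 0.0, -64.3]
force: [-0.1, -0.3, -0.5]
opening: 0.0594
gripper_force: 30.0
```

```bash
python3 -m inch '[1,0,0,-30,0,0,0, 1,0,0,-75,0,0,0, 1,10,5,-95,0,0,0, 1,50,25,-95,0,0,0, 1,90,45,-95,0,0,0]' >/dev/null; python3 -m inch '[1,30,15,0,0,0,0, 1,55,27,10,0,0,0, 1,55,27,10,0,0,0, 1,55,27,10,0,0,0]';  cat > chk.py <<'E'
from h import *
import sys
# usage: name tag ; overlays the pan rim estimate and cylinder held at tool
def chk(tag,px,py,rings,zfoot,rim=.062):
    o=ctrl.get_obs();x,y,_=o["tool_pos"]; out=[]
    for n in("scene","top"):
        s=ctrl.snapshot(n);im=s["frame"][:,:,::-1]
        c=proj(s,np.array([[px,py,rim]]))[0].astype(int);r=40
        big=cv2.resize(im[c[1]-r:c[1]+r,c[0]-r:c[0]+r],(400,400),interpolation=cv2.INTER_CUBIC)
        for P,col in((ring(px,py,.03,rim),(0,0,255)),(cyl(x,y,[(.03,zfoot+rings[-1][1]),(.03,zfoot+.008)]),(0,255,0))):
            for p in (proj(s,P)-c+r+.5)*5: cv2.circle(big,tuple(p.astype(int)),1,col,-1)
        out.append(big)
    cv2.imwrite(f"pics/{tag}.png",np.hstack(out))
E
python3 - <<'E'
from chk import *
o=ctrl.get_obs();z=o["tool_pos"][2]-.1897
print(z,go(.6125,.124,.12)); chk("g2",.6125,.124,S(.034),z)
E
```

```text
clock: 7.35
tool_pos: [0.6121, 0.1235, 0.2745]
orientation: [180.0, 0.0, -64.3]
force: [0.1, -0.3, -0.7]
opening: 0.0596
gripper_force: 30.0
0.08483268337935143 [-0.3 -0.6 -4.5]
```

View pics/g2.png

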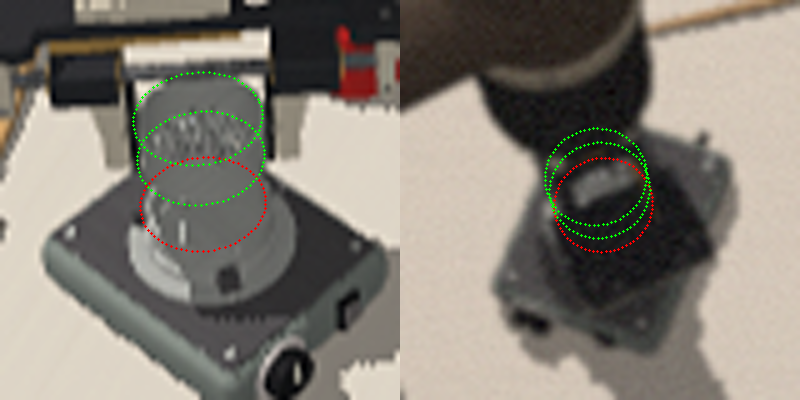

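```bash
python3 -m inch '[1,0,0,8,0,0,0, 1,0,0,16,0,0,0, 1,0,0,21,0,0,0, 1,0,0,24,0,0,0, 1,0,0,24,0,0,0]';python3 -m inch '[1,0,0,2,0,0,0, 1,0,0,4,0,0,0, 1,0,0,6,0,0,0, 1,0,0,6,0,0,0]'
```

```text
clock: 7.95
tool_pos: [0.612, 0.1243, 0.2498]
orientation: [179.9, -0.0, -64.3]
force: [0.3, -0.5, -0.6]
opening: 0.0597
gripper_force: 30.0
clock: 8.35
tool_pos: [0.6121, 0.1241, 0.2444]
orientation: [180.0, 0.0, -64.3]
force: [-0.7, 0.2, -1.0]
opening: 0.0599
gripper_force: 30.0
```

```bash
python3 -m inch '[1,0,0,1,0,0,0, 1,0,0,2,0,0,0, 1,0,0,2,0,0,0]'; python3 -m inch '[0.3,0,0,0,0,0,0, 0,0,0,0,0,0,0, 0,0,0,0,0,0,0,0,0,0,0,0,0,0]'; python3 -m inch '[0,0,0,-40,0,0,0, 0,0,0,-85,0,0,0, 0,0,0,-85,0,0,0]';  python3 - <<'E'
from h import *
for n in("scene","top"):
    s=ctrl.snapshot(n)
    for k in("fine_sieve_mid","medium_sieve_mid"):
        for d in ctrl.mark_of(s,k)[:2]: print(n,k,d)
print(go(.499,-.1195,.12))
E
```

```text
clock: 8.65
tool_pos: [0.6122, 0.1242, 0.2436]
orientation: [-180.0, -0.0, -64.3]
force: [-3.1, -0.5, 5.4]
opening: 0.0599
gripper_force: 30.0
clock: 9.05
tool_pos: [0.6122, 0.1242, 0.2425]
orientation: [180.0, -0.0, -64.3]
force: [0.1, -0.6, -0.2]
opening: 0.0795
gripper_force: 0.0
clock: 9.35
tool_pos: [0.6141, 0.1248, 0.3344]
orientation: [-179.4, -0.1, -64.2]
force: [0.4, 0.6, 0.7]
opening: 0.0872
gripper_force: 0.0
scene fine_sieve_mid {'location': [0.6137, 0.1201, 0.0701], 'p': 0.76}
scene medium_sieve_mid {'location': [0.4981, -0.1162, 0.0186], 'p': 0.78}
top fine_sieve_mid {'location': [0.6134, 0.1224, 0.0748], 'p': 0.62}
top medium_sieve_mid {'location': [0.4957, -0.1187, 0.0214], 'p': 0.81}
[170.5 207.4  47.4]
```

```bash
python3 -m inch '[0,30,38,0,0,0,0, 0,60,76,0,0,0,0, 0,90,113,10,0,0,0, 0,120,148,25,0,0,0, 0,150,183,40,0,0,0]' >/dev/null; python3 -m inch '[0,19,25,20,0,0,0, 0,19,25,40,0,0,0, 0,19,25,70,0,0,0, 0,19,25,90,0,0,0, 0,19,25,90,0,0,0]';python3 -m inch '[0.5,0,0,0,0,0,0, 1,0,0,0,0,0,0, 1,0,0,0,0,0,0, 1,0,0,0,0,0,0, 1,0,0,0,0,0,0]'; python3 -m inch '[1,0,0,0,0,0,0, 1,0,0,0,0,0,0]'
```

```text
clock: 10.65
tool_pos: [0.4966, -0.1187, 0.1945]
orientation: [179.6, 0.1, -64.3]
force: [0.1, 0.3, 0.4]
opening: 0.088
gripper_force: 0.0
clock: 11.15
tool_pos: [0.4984, -0.1182, 0.1985]
orientation: [-179.9, -0.0, -64.3]
force: [-1.3, 1.2, 5.8]
opening: 0.0595
gripper_force: 30.0
clock: 11.35
tool_pos: [0.4985, -0.1182, 0.1985]
orientation: [-179.9, -0.0, -64.3]
force: [-1.4, 2.1, 7.0]
opening: 0.0599
gripper_force: 30.0
```

```bash
python3 -m inch '[0,0,0,0,0,0,0, 0,0,0,0,0,0,0, 0,0,0,0,0,0,0, 0,0,0,2,0,0,-8, 0,0,0,2,0,0,-16]'; python3 -m inch '[0,0,0,0,0,0,-8.5, 0,0,0,0,0,0,-17, 0,0,0,0,0,0,-25, 0,0,0,0,0,0,-33, 0,0,0,0,0,0,-41]'>/dev/null;python3 -m inch '[0,0,0,0,0,0,-8.5, 0,0,0,0,0,0,-17, 0,0,0,0,0,0,-25, 0,0,0,0,0,0,-33, 0,0,0,0,0,0,-33]';python3 -m inch '[0.5,0,0,0,0,0,0, 1,0,0,0,0,0,0, 1,0,0,0,0,0,0, 1,0,0,0,0,0,0, 1,0,0,0,0,0,0]'; python3 -m inch '[1,0,0,0,0,0,0, 1,0,0,0,0,0,0]'
```

```text
clock: 11.85
tool_pos: [0.498, -0.1184, 0.1954]
orientation: [180.0, 0.0, -48.0]
force: [-0.0, 0.8, 0.8]
opening: 0.0867
gripper_force: 0.0
clock: 12.85
tool_pos: [0.4981, -0.1184, 0.1955]
orientation: [-180.0, 0.0, 25.8]
force: [0.5, 0.1, -0.2]
opening: 0.0871
gripper_force: 0.0
clock: 13.35
tool_pos: [0.4982, -0.1183, 0.1957]
orientation: [180.0, 0.0, 25.7]
force: [-0.4, 0.8, -0.3]
opening: 0.0599
gripper_force: 30.0
clock: 13.55
tool_pos: [0.4982, -0.1183, 0.1957]
orientation: [180.0, -0.0, 25.7]
force: [1.0, 0.7, 0.2]
opening: 0.06
gripper_force: 30.0
```

```bash
python3 -m inch '[1,0,0,-40,0,0,0, 1,0,0,-85,0,0,0, 1,20,-16,-105,0,0,0, 1,55,-45,-105,0,0,0, 1,90,-73,-105,0,0,0]' >/dev/null; python3 -m inch '[1,38,-31,0,0,0,0, 1,76,-62,0,0,0,0, 1,108,-88,0,0,0,0, 1,118,-96,0,0,0,0, 1,118,-96,0,0,0,0]'; python3 -m inch '[1,0,0,0,0,0,0, 1,0,0,0,0,0,0]'; python3 - <<'E'
from chk import *
o=ctrl.get_obs();z=o["tool_pos"][2]-.1957
print(z,go(.6122,.1242,.12)); chk("g3",.6122,.1242,S(.042),z,.088)
E
```

```text
clock: 14.55
tool_pos: [0.6126, 0.126, 0.2998]
orientation: [-180.0, 0.1, 25.8]
force: [-0.0, -0.1, -0.6]
opening: 0.06
gripper_force: 30.0
clock: 14.75
tool_pos: [0.6116, 0.1231, 0.3005]
orientation: [-180.0, 0.0, 25.7]
force: [-0.6, 0.2, -1.1]
opening: 0.0597
gripper_force: 30.0
0.10484325662765717 [ 1.  -0.7 21.5]
```

View pics/g3.png

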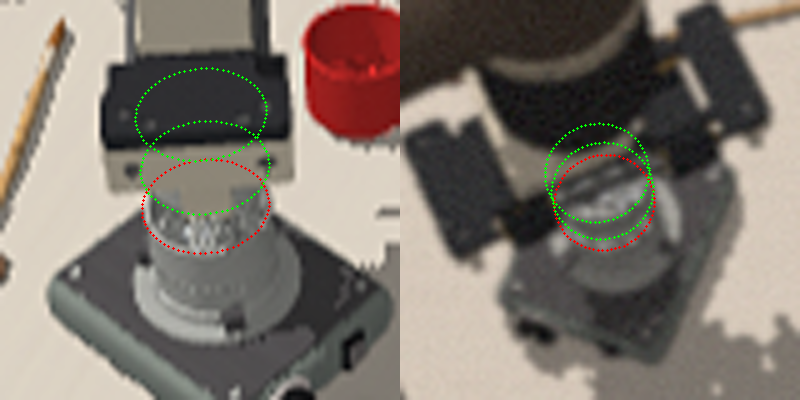

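```bash
python3 -m inch '[1,0.8,-0.5,6,0,0,0, 1,0.8,-0.5,12,0,0,0, 1,0.8,-0.5,16,0,0,0, 1,0.8,-0.5,20,0,0,0, 1,0.8,-0.5,20,0,0,0]';python3 -m inch '[1,0,0,2,0,0,0, 1,0,0,4,0,0,0, 1,0,0,6,0,0,0, 1,0,0,6,0,0,0]'
```

```text
clock: 15.35
tool_pos: [0.6125, 0.1249, 0.2797]
orientation: [-180.0, 0.1, 25.7]
force: [1.3, -0.4, -1.5]
opening: 0.0599
gripper_force: 30.0
clock: 15.75
tool_pos: [0.6127, 0.1251, 0.2757]
orientation: [180.0, -0.0, 25.8]
force: [-3.3, -0.1, 5.9]
opening: 0.0598
gripper_force: 30.0
```

```bash
python3 -m inch '[0.3,0,0,0,0,0,0, 0,0,0,0,0,0,0, 0,0,0,0,0,0,0,0,0,0,0,0,0,0]'; python3 -m inch '[0,0,0,-30,0,0,0, 0,0,0,-65,0,0,0, 0,0,0,-65,0,0,0, 0,0,0,-65,0,0,0]';  python3 - <<'E'
from h import *
for n in("scene","top"):
    s=ctrl.snapshot(n)
    for k in("medium_sieve_mid","coarse_sieve_mid"):
        for d in ctrl.mark_of(s,k)[:3]: print(n,k,d)
print(go(.6445,-.160,.05))
E
```

```text
clock: 16.15
tool_pos: [0.6127, 0.125, 0.2746]
orientation: [180.0, 0.0, 25.7]
force: [0.4, -0.0, 0.4]
opening: 0.0794
gripper_force: 0.0
clock: 16.55
tool_pos: [0.6128, 0.125, 0.3405]
orientation: [-180.0, -0.1, 25.7]
force: [0.2, 0.3, -0.2]
opening: 0.0879
gripper_force: 0.0
scene medium_sieve_mid {'location': [0.6129, 0.1271, 0.1008], 'p': 0.63}
scene coarse_sieve_mid {'location': [0.6044, -0.0468, 0.0232], 'p': 0.81}
scene coarse_sieve_mid {'location': [0.6435, -0.1618, 0.0245], 'p': 0.62}
scene coarse_sieve_mid {'location': [0.7315, -0.3383, 0.024], 'p': 0.55}
top medium_sieve_mid {'location': [0.6106, 0.1256, 0.1045], 'p': 0.46}
top coarse_sieve_mid {'location': [0.65, -0.1605, 0.0233], 'p': 0.73}
top coarse_sieve_mid {'location': [0.7328, -0.3467, 0.0255], 'p': 0.67}
top coarse_sieve_mid {'location': [0.6033, -0.0481, 0.0289], 'p': 0.64}
[-94.9 270.6 129.7]
```

```bash
python3 -m inch '[0,-16,46,0,0,0,0, 0,-32,92,0,0,0,0, 0,-48,138,0,0,0,0, 0,-64,184,0,0,0,0, 0,-80,230,0,0,0,0]' >/dev/null; python3 -m inch '[0,-15,41,0,0,0,0, 0,-15,41,20,0,0,0, 0,-15,41,40,0,0,0, 0,-15,41,60,0,0,0, 0,-15,41,60,0,0,0]';  python3 - <<'E'
from h import *
print(go(.6445,-.1605,.046))
out=[]
for n in("scene","top"):
    s=ctrl.snapshot(n); im=s["frame"][:,:,::-1]
    c=proj(s,np.array([[.6445,-.16,.08]]))[0].astype(int)
    out.append(cv2.resize(im[c[1]-50:c[1]+50,c[0]-50:c[0]+50],(400,400),interpolation=cv2.INTER_CUBIC))
cv2.imwrite("pics/g4.png",np.hstack(out))
E
```

```text
clock: 17.85
tool_pos: [0.6435, -0.1606, 0.276]
orientation: [-179.8, 0.3, 25.7]
force: [-0.6, -0.7, 0.3]
opening: 0.0878
gripper_force: 0.0
[ 0.9  0.4 71. ]
```

View pics/g4.png

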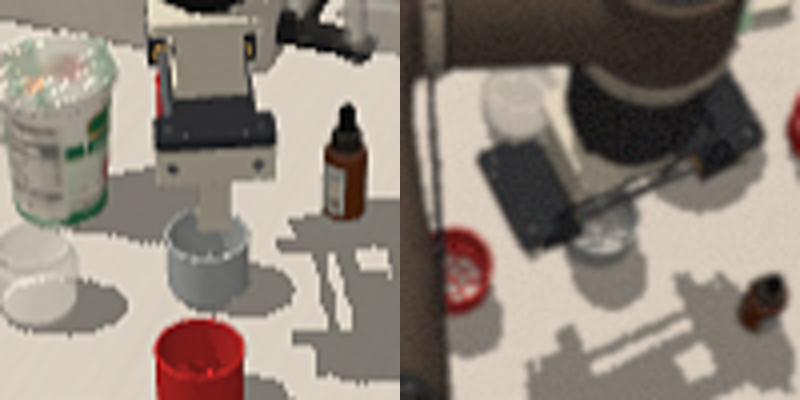

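```bash
python3 -m inch '[0,1,0,30,0,0,0, 0,1,0,60,0,0,0, 0,1,0,71,0,0,0, 0,1,0,71,0,0,0, 0,1,0,71,0,0,0]';python3 -m inch '[0.5,0,0,0,0,0,0, 1,0,0,0,0,0,0, 1,0,0,0,0,0,0, 1,0,0,0,0,0,0, 1,0,0,0,0,0,0]'; python3 -m inch '[1,0,0,0,0,0,0, 0,0,0,0,0,0,0, 0,0,0,0,0,0,0, 0,0,0,0,0,0,0, 0,0,0,0,0,0,0]'; python3 -m inch '[0,0,0,0,0,0,8.5, 0,0,0,0,0,0,17, 0,0,0,0,0,0,25, 0,0,0,0,0,0,33, 0,0,0,0,0,0,41]'>/dev/null;python3 -m inch '[0,0,0,0,0,0,8.5, 0,0,0,0,0,0,17, 0,0,0,0,0,0,25, 0,0,0,0,0,0,33, 0,0,0,0,0,0,41]'
```

```text
clock: 18.45
tool_pos: [0.6464, -0.1599, 0.2102]
orientation: [179.9, -0.1, 25.8]
force: [0.5, 0.3, 0.9]
opening: 0.0875
gripper_force: 0.0
clock: 18.95
tool_pos: [0.6457, -0.1599, 0.2092]
orientation: [180.0, -0.0, 25.7]
force: [-1.0, 0.8, 3.5]
opening: 0.0601
gripper_force: 30.0
clock: 19.45
tool_pos: [0.6456, -0.16, 0.2083]
orientation: [-180.0, 0.0, 25.7]
force: [-0.6, 0.2, 0.5]
opening: 0.0849
gripper_force: 0.0
clock: 20.45
tool_pos: [0.6456, -0.1599, 0.2084]
orientation: [180.0, 0.0, -56.6]
force: [0.2, -0.4, 0.4]
opening: 0.0873
gripper_force: 0.0
```

```bash
python3 -m inch '[0,0,0,0,0,0,8, 0,0,0,0,0,0,8]'; python3 -m inch '[0.5,0,0,0,0,0,0, 1,0,0,0,0,0,0, 1,0,0,0,0,0,0, 1,0,0,0,0,0,0, 1,0,0,0,0,0,0]'; python3 -m inch '[1,0,0,0,0,0,0, 1,0,0,0,0,0,0]'
```

```text
clock: 20.65
tool_pos: [0.6456, -0.16, 0.2085]
orientation: [180.0, 0.0, -64.4]
force: [0.4, 0.2, 1.1]
opening: 0.0875
gripper_force: 0.0
clock: 21.15
tool_pos: [0.6456, -0.16, 0.2087]
orientation: [180.0, 0.0, -64.2]
force: [-0.3, -0.9, -0.9]
opening: 0.0601
gripper_force: 30.0
clock: 21.35
tool_pos: [0.6456, -0.1599, 0.2087]
orientation: [180.0, 0.0, -64.3]
force: [0.0, -0.7, -0.2]
opening: 0.0602
gripper_force: 30.0
```

```bash
python3 -m inch '[1,0,0,-40,0,0,0, 1,0,0,-85,0,0,0, 1,0,0,-125,0,0,0, 1,-30,-10,-142,0,0,0, 1,-70,-24,-142,0,0,0]' >/dev/null; python3 -m inch '[1,-45,-16,0,0,0,0, 1,-90,-31,0,0,0,0, 1,-135,-47,0,0,0,0, 1,-175,-61,0,0,0,0, 1,-200,-70,0,0,0,0]' >/dev/null; python3 -m inch '[1,-1,0,0,0,0,0, 1,-1,0,0,0,0,0, 1,-1,0,0,0,0,0]'; python3 - <<'E'
from chk import *
o=ctrl.get_obs();z=o["tool_pos"][2]-.2087
print(z,go(.6126,.1248,.12)); chk("g5",.6126,.1248,S(.052),z,.122)
E
```

```text
clock: 22.65
tool_pos: [0.6127, 0.1244, 0.3506]
orientation: [180.0, -0.0, -64.3]
force: [-0.8, -0.7, -0.1]
opening: 0.0602
gripper_force: 30.0
0.14185897838455042 [-0.3 -0.1 71.6]
```

View pics/g5.png

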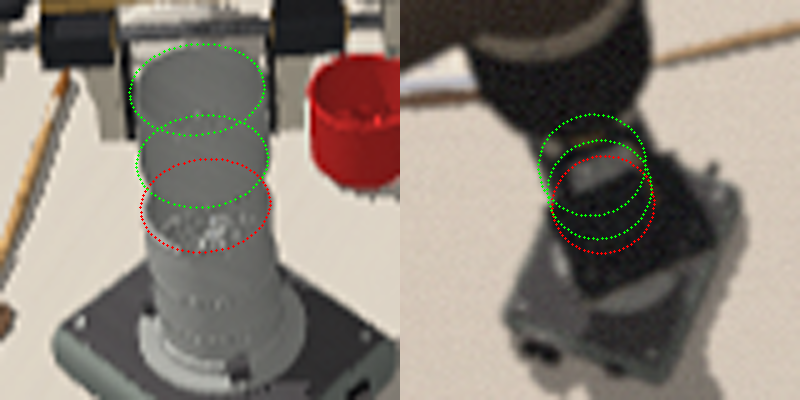

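Aligned (the same small camera offset on both); lower 28 mm.

```bash
python3 -m inch '[1,0,0,6,0,0,0, 1,0,0,12,0,0,0, 1,0,0,18,0,0,0, 1,0,0,23,0,0,0, 1,0,0,23,0,0,0]';python3 -m inch '[1,0,0,2,0,0,0, 1,0,0,4,0,0,0, 1,0,0,6,0,0,0, 1,0,0,6,0,0,0]'
```

```text
clock: 23.25
tool_pos: [0.6124, 0.1248, 0.3264]
orientation: [179.9, 0.0, -64.3]
force: [-0.3, 0.4, -0.3]
opening: 0.0601
gripper_force: 30.0
clock: 23.65
tool_pos: [0.6127, 0.1251, 0.3226]
orientation: [-180.0, -0.0, -64.2]
force: [-1.7, -0.4, 4.8]
opening: 0.06
gripper_force: 30.0
```

```bash
python3 -m inch '[0.3,0,0,0,0,0,0, 0,0,0,0,0,0,0, 0,0,0,0,0,0,0,0,0,0,0,0,0,0]'; python3 -m inch '[0,0,0,-30,0,0,0, 0,0,0,-65,0,0,0, 0,0,0,-65,0,0,0, 0,0,0,-65,0,0,0]'; python3 -m inch '[0,-45,5,0,0,0,0, 0,-90,11,0,0,0,0, 0,-135,16,0,0,0,0, 0,-180,21,0,0,0,0, 0,-220,26,0,0,0,0]' >/dev/null;  python3 -m inch '[0,-11,1,30,0,0,0, 0,-11,1,70,0,0,0, 0,-11,1,110,0,0,0, 0,-11,1,110,0,0,0, 0,-11,1,110,0,0,0]'; python3 - <<'E'
from h import *
out=[]
for n in("scene","top"):
    s=ctrl.snapshot(n); im=s["frame"][:,:,::-1]
    for k in("coarse_sieve_mid","cover_knob"):
        for d in ctrl.mark_of(s,k)[:3]: print(n,k,d)
    c=proj(s,np.array([[.55,.22,.08]]))[0].astype(int)
    y0=max(0,min(c[1]-70,340));x0=max(0,c[0]-70)
    out.append(cv2.resize(im[y0:y0+140,x0:x0+140],(400,400),interpolation=cv2.INTER_CUBIC))
print(go(.488,.3212,.037))
cv2.imwrite("pics/g6.png",np.hstack(out))
E
```

```text
clock: 24.05
tool_pos: [0.6127, 0.125, 0.3215]
orientation: [180.0, 0.0, -64.3]
force: [-0.1, -0.3, -0.0]
opening: 0.08
gripper_force: 0.0
clock: 24.45
tool_pos: [0.6128, 0.1251, 0.3876]
orientation: [-179.9, 0.0, -64.3]
force: [-0.7, -0.9, -0.2]
opening: 0.0879
gripper_force: 0.0
clock: 25.45
tool_pos: [0.4882, 0.3213, 0.2763]
orientation: [179.9, -0.1, -64.3]
force: [-0.3, 0.8, 1.2]
opening: 0.088
gripper_force: 0.0
scene cover_knob {'location': [0.4924, 0.3238, 0.0368], 'p': 0.64}
top coarse_sieve_mid {'location': [0.7302, -0.3488, 0.0235], 'p': 0.88}
top coarse_sieve_mid {'location': [0.6184, 0.124, 0.1405], 'p': 0.79}
top coarse_sieve_mid {'location': [0.6051, -0.0467, 0.0307], 'p': 0.66}
top cover_knob {'location': [0.4887, 0.3208, 0.0304], 'p': 0.38}
[ 0.1  0.5 82.3]
```

View pics/g6.png

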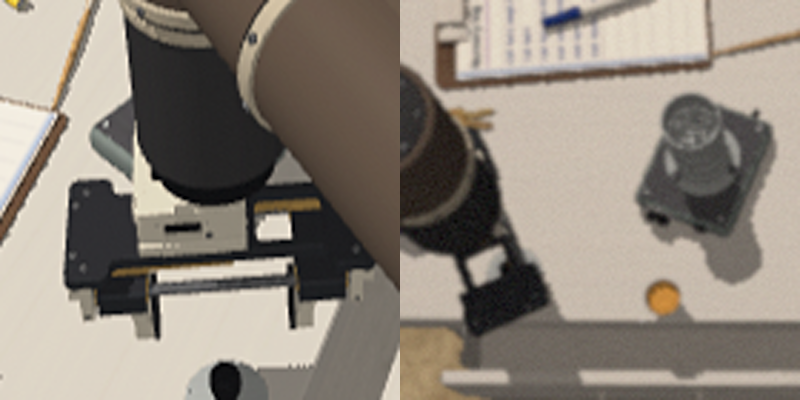

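```bash
python3 -m inch '[0,0,0,40,0,0,0, 0,0,0,70,0,0,0, 0,0,0,79,0,0,0, 0,0,0,79,0,0,0, 0,0,0,79,0,0,0]';python3 -m inch '[0.5,0,0,0,0,0,0, 0.5,0,0,0,0,0,0, 0.6,0,0,0,0,0,0, 0.65,0,0,0,0,0,0, 0.7,0,0,0,0,0,0]';python3 -m inch '[1,0,0,0,0,0,0, 1,0,0,0,0,0,0, 1,0,0,0,0,0,0, 1,0,0,0,0,0,0]'
```

```text
clock: 26.25
tool_pos: [0.4887, 0.3219, 0.1991]
orientation: [-179.9, 0.0, -64.2]
force: [1.3, -0.2, 0.8]
opening: 0.0873
gripper_force: 0.0
clock: 26.75
tool_pos: [0.4881, 0.3214, 0.1979]
orientation: [-180.0, 0.0, -64.3]
force: [-0.2, 0.6, 0.6]
opening: 0.0531
gripper_force: 0.0
clock: 27.15
tool_pos: [0.4882, 0.3214, 0.1977]
orientation: [-180.0, 0.0, -64.3]
force: [-0.0, -0.3, -0.6]
opening: 0.021
gripper_force: 13.3
```

```bash
python3 -m inch '[1,0,0,0,0,0,0, 1,0,0,0,0,0,0, 0.4,0,0,0,0,0,0, 0.4,0,0,0,0,0,0, 0.4,0,0,0,0,0,0]'; python3 -m inch '[0.4,0,0,0,0,0,-8.5, 0.4,0,0,0,0,0,-17, 0.4,0,0,0,0,0,-25, 0.4,0,0,0,0,0,-33, 0.4,0,0,0,0,0,-41]'>/dev/null; python3 -m inch '[0.4,0,0,0,0,0,-8.5, 0.4,0,0,0,0,0,-17, 0.4,0,0,0,0,0,-25, 0.4,0,0,0,0,0,-33, 0.4,0,0,0,0,0,-41]'; python3 -m inch '[0.4,0,0,0,0,0,-8, 0.5,0,0,0,0,0,-8, 0.6,0,0,0,0,0,-8, 0.7,0,0,0,0,0,-8, 1,0,0,0,0,0,-8]'; python3 -m inch '[1,0,0,0,0,0,0, 1,0,0,0,0,0,0, 1,0,0,0,0,0,0, 1,0,0,0,0,0,0, 1,0,0,0,0,0,0]'
```

```text
clock: 27.65
tool_pos: [0.4881, 0.3214, 0.1977]
orientation: [180.0, -0.0, -64.3]
force: [0.5, 0.6, -0.3]
opening: 0.0394
gripper_force: 0.0
clock: 28.65
tool_pos: [0.488, 0.3213, 0.1976]
orientation: [180.0, 0.0, 18.1]
force: [0.2, 0.1, -0.5]
opening: 0.0525
gripper_force: 0.0
clock: 29.15
tool_pos: [0.4881, 0.3214, 0.1977]
orientation: [180.0, 0.0, 25.6]
force: [-1.0, -0.7, -0.0]
opening: 0.026
gripper_force: 0.0
clock: 29.65
tool_pos: [0.4881, 0.3214, 0.1977]
orientation: [-180.0, -0.0, 25.7]
force: [-0.2, 0.7, 0.6]
opening: 0.0209
gripper_force: 30.0
```

```bash
python3 -m inch '[1,0,0,-35,0,0,0, 1,0,0,-80,0,0,0, 1,0,0,-125,0,0,0, 1,0,0,-165,0,0,0, 1,0,0,-188,0,0,0]' >/dev/null; python3 -m inch '[1,5,40,0,0,0,0, 1,10,85,0,0,0,0, 1,15,130,0,0,0,0, 1,21,175,0,0,0,0, 1,25,215,0,0,0,0]' >/dev/null; python3 -m inch '[1,2,16,0,0,0,0, 1,2,16,0,0,0,0, 1,2,16,0,0,0,0, 1,2,16,0,0,0,0]'; python3 - <<'E'
from chk import *
o=ctrl.get_obs();z=o["tool_pos"][2]-.1977
print(z,go(.6127,.125,.12)); chk("g7",.6127,.125,[(.03,.013)],z,.166)
E
```

```text
clock: 31.05
tool_pos: [0.6122, 0.1258, 0.3856]
orientation: [-180.0, 0.0, 25.8]
force: [0.4, 0.1, -0.5]
opening: 0.0212
gripper_force: 30.0
0.18788908727778997 [1.000e-01 9.000e-01 1.066e+02]
```

View pics/g7.png

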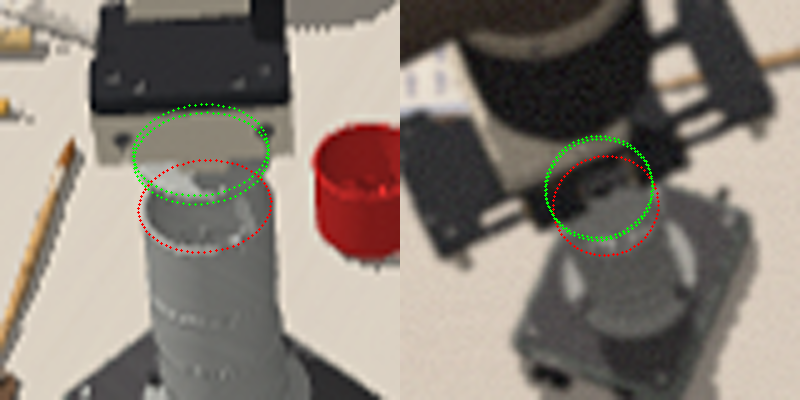

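```bash
python3 -m inch '[1,0,0,6,0,0,0, 1,0,0,12,0,0,0, 1,0,0,18,0,0,0, 1,0,0,22,0,0,0, 1,0,0,22,0,0,0]';python3 -m inch '[1,0,0,2,0,0,0, 1,0,0,4,0,0,0, 1,0,0,6,0,0,0, 1,0,0,8,0,0,0, 1,0,0,8,0,0,0]'
```

```text
clock: 31.65
tool_pos: [0.6125, 0.125, 0.3626]
orientation: [-180.0, 0.1, 25.7]
force: [-0.3, 0.3, -1.1]
opening: 0.0204
gripper_force: 30.0
clock: 32.15
tool_pos: [0.6128, 0.125, 0.3557]
orientation: [180.0, -0.0, 25.7]
force: [0.6, 0.2, -1.2]
opening: 0.0209
gripper_force: 30.0
```

```bash
python3 -m inch '[1,0,0,1,0,0,0, 1,0,0,1,0,0,0]'; python3 -m inch '[0.6,0,0,0,0,0,0, 0.4,0,0,0,0,0,0, 0,0,0,0,0,0,0, 0,0,0,0,0,0,0]'; python3 -m inch '[0,0,0,-30,0,0,0, 0,0,0,-70,0,0,0, 0,0,0,-100,0,0,0, 0,0,-45,-100,0,0,0, 0,0,-90,-100,0,0,0]'; python3 -m inch '[0,0,-40,0,0,0,0, 0,0,-60,0,0,0,0, 0,0,-60,0,0,0,0]'; python3 - <<'E'
from chk import *
for n in("scene","top"):
    s=ctrl.snapshot(n)
    for k in("coarse_sieve_mid","cover_knob"):
        for d in ctrl.mark_of(s,k)[:4]:
            if d["location"][2]>.06: print(n,k,d)
    cv2.imwrite(f"pics/e{n}.png",cv2.resize(s["frame"][200:440,180:420,::-1],(400,400),interpolation=cv2.INTER_CUBIC))
cv2.imwrite("pics/end.png",np.hstack([cv2.imread("pics/escene.png"),cv2.imread("pics/etop.png")]))
E
```

```text
clock: 32.35
tool_pos: [0.6129, 0.125, 0.3556]
orientation: [180.0, -0.1, 25.7]
force: [-0.9, -0.2, 4.5]
opening: 0.0212
gripper_force: 30.0
clock: 32.75
tool_pos: [0.6126, 0.125, 0.3544]
orientation: [-180.0, 0.0, 25.7]
force: [0.3, -0.1, -0.0]
opening: 0.0472
gripper_force: 0.0
clock: 33.25
tool_pos: [0.5735, 0.2061, 0.4557]
orientation: [-180.0, -0.1, 25.6]
force: [0.2, 0.6, -0.7]
opening: 0.0847
gripper_force: 0.0
clock: 33.55
tool_pos: [0.5465, 0.2624, 0.4545]
orientation: [-180.0, 0.0, 25.9]
force: [0.3, 0.3, 0.7]
opening: 0.0876
gripper_force: 0.0
top coarse_sieve_mid {'location': [0.6139, 0.1244, 0.1398], 'p': 0.43}
top cover_knob {'location': [0.6109, 0.1225, 0.188], 'p': 0.81}
```

View pics/end.png

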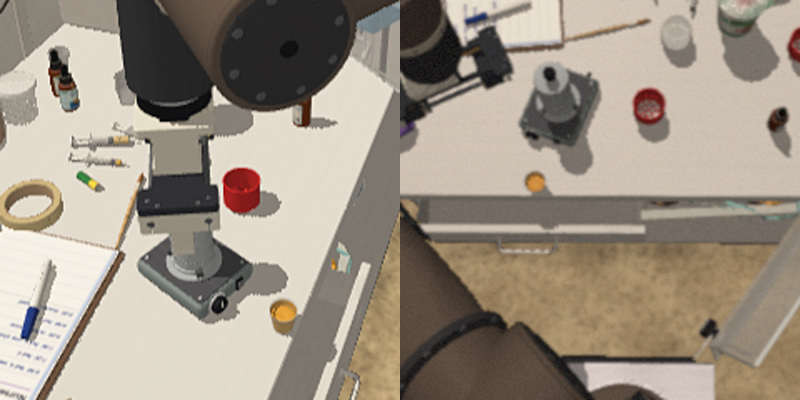

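The top view shows the closed stack upright with the gripper clear. The knob point measures about z 0.19, and it should be 0.191.

```bash
python3 -c "
from plant import ctrl
print(ctrl.close_job())"
```

```text
the job is handed in; nothing more can be done
None
```

The fine, medium and coarse sieves and the cover are stacked and seated on the shaker pan, with the cup, jar and bottle never touched; I handed the job in at about 34 s of the 106 s allowed, but it returned no verdict.

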